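# Screw the eye of the key block home with a screwdriver as lever

## Robot

A 6-joint arm with a two-finger parallel gripper is mounted at the origin on the work surface. World frame = base frame: x ahead of the robot, y to its left, z up, the work surface at z = 0. Lengths are in m, angles in degrees, forces in N, time in s.
With the tool pointing down it reaches from about 0.4 to 0.825 m from the base axis. Payload 7 kg.
Tool frame: the origin (TCP) lies midway between the tips of the shut fingers; the grasp point (between the pads) lies 19 mm behind it; z points along the fingers, y is the line along which they close (so a half turn about z gives the same grasp; the last joint's range is limited). The gripper opens to 88 mm and grips with 3 to 60 N. Pads are 19 mm wide; open, the fingers measure 130 mm over their backs; the gripper's body (78 mm by 193 mm) begins 47 mm behind the grasp point.
Start: joints at [85.606, 20.546, 0.682, 0, -70.136, -16.507], TCP at [0.241, 0.631, 0.227] pointing down, gripper open.
Joint ranges: [-176.03, 176.03], [-82.01, 121.73], [-58.28, 71.71], [-173.87, 95.51], [-174.79, -0.11], [-173.66, 173.66]. Speed limits (degrees/s): [136.94, 136.94, 172.46, 180, 180, 180].

## Interface

Orientations are given as [roll, pitch, yaw] about the fixed x, y, z axes, in that order (R = Rz(yaw) Ry(pitch) Rx(roll)).
In Python, from plant import * gives the robot as it stands.
- The arm moves only by the tool move_arm, never from a script. Its argument "commands" is a list of rows, each a list of 7 numbers: the shift along the world's x, y, z in mm, then the turn, a rotation vector about the world's x, y, z in degrees, then the opening in per cent of the stroke, from 0 (shut) to 100 (fully open). In form: [[x, y, z, rx, ry, rz, fingers], ...]. A call has 1 to 20 rows; each row shifts and turns the commanded pose from where the row before left it; what a row does not reach is not made up. A row lasts 1/10 s, in which the tool goes at most 50 mm and 8.59 degrees, less where a joint would pass 70% of its speed; a pose out of reach is approached as far as the arm can. A call with a gripper value outside its range is refused whole. The fingers move at their own pace and stop on an object; "squeeze" is the grip in N (left out, the last holds). Time passes only in rows, so rows that do not move let the fingers close. It gives the time, the measured TCP pose, the force and the opening at its end, in the units of the state.
- get_state(): the state, without advancing time (a new reading comes with each control period).
- capture(name): name is "scene" or "top" or "wrist"; returns a dict with "frame" (400x640x3 uint8, blue, green, red), "camera_matrix" (3x3 intrinsics, pixels), "world_to_cam" (4x4, takes a point from world to camera coordinates); the wrist camera has in their place "tool_from_camera" (4x4, takes a point from camera to tool coordinates, whose origin is the TCP and whose axes are the flange's). Camera axes: x right, y up, looking along -z (the intrinsics and any distortion apply to the point x, -y, -z); pixel columns grow to the right and rows downward; lengths in m; the calibration is good to about 2 mm. A picture is of the moment at which its call begins: read the wrist's pose just before it. There is no depth.
- close_job(): hands the job in, once; it reports no verdict.
The state is a dict: "time_s": time; "joints": joint angles; "qd": joint speeds; "joint_torque": joint torques, N m; "tcp_pos": TCP position; "eef_rot": TCP orientation; "contact_force": force on the tool from outside, world axes, zero at the start; "moment": the same for the moment, N m; "gripper_width": finger opening in m.
Only numpy, scipy, OpenCV 4.12 (cv2) and the standard library are available. Lean on these libraries where they do the work, as an engineer would, in place of code of your own. Each camera call takes 0.05 s, during which the arm holds its last target. There are 200 camera calls.

## Task

The big screw eye on the wooden key block is not fully screwed in. Slide the shaft of the screwdriver through its loop and use it as a lever to turn the eye clockwise until it is hard home, then draw the screwdriver out and lay it flat back on the clipboard, leaving the eye tight. Leave the other things on the desk where they are.

Things in the scene. Friction and masses are not known exactly. Their poses are not given: they have to be found in the camera images.
- block: Light wooden key-hook block, fixed on the desk, 60 mm (its x) x 130 mm (its y) x 30 mm high; origin at the centre of its underside. In the middle of its top a round steel insert (26 mm across, 4 mm high) carries the screw eye. Two small cup hooks stand at 50 mm to either side (along y), their tops 48 mm above the desk.
- eye_loop (a point): Centre of the loop of the one big steel screw eye, 70 mm above the desk when home, about 1 mm higher before. The loop is an upright ring of 6 mm wire: hole 15 mm across, 27 mm over all. x is the hole's level axis (both ways alike), z is up, the screw's axis. A shaft in it can swing about 0.9 rad to either side of x before it turns the eye, so after driving it swings back 1.5 rad freely.
- eye_collar (a point): Centre of the underside of the eye's collar (18 mm across, 36 mm below the loop centre). Clockwise from above screws in, 4 mm a turn. It starts 1.0 to 1.9 rad short of home; the home angle is not known and does not follow from the block. It turns stiffly (about 0.12 N m) and stays where left; at home the collar meets the insert and stops hard: lever on until it plainly resists (0.5 N m or more).
- driver_grip (a point): Centre of the handle of the compact screwdriver, loose, about 90 g, at first flat on the clipboard. Black square handle with rounded edges, 28 x 28 mm, 70 mm long (35 mm to either side). x points along the tool to the tip: round steel shaft 7 mm thick from 35 to 105 mm from this point, on the handle's middle line, flat tip to 110 mm. Lying, this point is 14 mm above the paper.
- clipboard: Brown clipboard with white paper, fixed on the desk, 230 mm (its x) x 170 mm (its y), paper surface 4 mm above the desk; origin at the centre of its underside. A steel clip 90 mm wide and up to 13 mm high lies across its +x end, from 89 to 111 mm from the centre.
- tea: Green-tinted drink bottle, 62 mm across, 190 mm tall; a bystander, origin at the centre of its underside.
- pen_tin: Steel tin, 76 mm across and 90 mm tall, pens standing in it up to 140 mm high; a bystander, origin at the centre of its underside.
- tape: Tape dispenser, 150 x 55 mm, 85 mm tall; a bystander, origin at the centre of its underside.
- mouse: Black computer mouse, 100 x 58 mm, 29 mm tall; a bystander, origin at the centre of its underside.
- notes: Pad of sticky notes, 76 x 76 x 12 mm; a bystander, origin at the centre of its underside.
- remote: White remote control, 150 x 45 x 18 mm; a bystander, origin at the centre of its underside.
Things that resemble listed ones, but are neither listed nor needed, are in the scene too. Leave any green or orange look-alike of the part that bears driver_grip alone. Leave any blue look-alike of the block alone.

How it is judged (in metres and radians):
On the way, in this order (a step that is already met when the one before it is completed fails the run):
1. the screwdriver's shaft is through the loop of the eye, which is not yet home (x of eye_loop in the frame of driver_grip between 0.045 and 0.104 m and y of eye_loop in the frame of driver_grip between -0.0055 and 0.0055 m and z of eye_loop in the frame of driver_grip between -0.0055 and 0.0055 m and z of eye_loop in the frame of block above 0.0703 m), for 0.2 s.
2. the eye is turned home, to within about 0.2 rad of its stop, with the shaft in its loop (x of eye_loop in the frame of driver_grip between 0.045 and 0.104 m and y of eye_loop in the frame of driver_grip between -0.0055 and 0.0055 m and z of eye_loop in the frame of driver_grip between -0.0055 and 0.0055 m and z of eye_loop in the frame of block below 0.07013 m), for 0.2 s.
At the end, for the whole second after the job is handed in: The eye is home to within about 0.2 rad of its stop (0.13 mm of height); the screwdriver is out of the loop and lies at rest with its handle flat on the clipboard (handle centre over the board, 12 to 24 mm above the clipboard's underside) (z of eye_loop in the frame of block below 0.07013 m and x of driver_grip in the frame of clipboard between -0.115 and 0.115 m and y of driver_grip in the frame of clipboard between -0.085 and 0.085 m and z of driver_grip in the frame of clipboard between 0.012 and 0.024 m and linear speed of driver below 0.02 m/s); the robot touches nothing.
It fails at once if any bystander (bottle, pen tin, tape dispenser, mouse, notes, remote) is moved by more than 4 cm (distance of any of tea, pen_tin, tape, mouse, notes, remote from where it was at the start of the episode above 0.04 m).
It fails at once if the bottle, pen tin or tape dispenser is tipped over (angle between any of tea, pen_tin, tape's own z axis and vertical above 0.5 rad).
It also fails if it takes over 72 s, if anything falls off the work surface, if the arm or the gripper's body presses on something with over 40 N, if the wrist force passes 120 N, or if a joint passes its speed limit or range.

## Working session

There is one attempt and no reset: what is moved stays moved. The work goes in short steps, Python scripts to look and compute and a tool call to move; the robot and the scene stay as the last step left them, time stands still between calls to the robot, and variables do not carry over. Pictures are saved under pics/ and viewed, on a budget of 10 in all, crops included, one or two more only if the job needs it, and the job is handed in when it is done.

Besides the shell and the picture viewer there is one more tool, called after "Emit:" as name(argument=value, ...) on one line, values as JSON. move_arm: Moves the arm, as the interface text tells. Its arguments: {"type":"object","properties":{"commands":{"type":"array"},"squeeze":{"type":"number"}},"required":["commands"]}

```bash
ls; mkdir -p pics; cat > h.py <<'E'
from plant import *
import numpy as np, cv2
from scipy.spatial.transform import Rotation as R
def snap(n):
    s=get_state(); c=capture(n); K=np.array(c["camera_matrix"],float)
    if n=="wrist":
        T=np.eye(4); T[:3,:3]=R.from_euler('xyz',s["eef_rot"],degrees=True).as_matrix(); T[:3,3]=s["tcp_pos"]
        W=np.linalg.inv(T@np.array(c["tool_from_camera"]))
    else: W=np.array(c["world_to_cam"])
    return c["frame"],K,W,c
def ray(K,W,uv):
    d=np.linalg.inv(K)@np.array([uv[0],uv[1],1.]); d=np.array([d[0],-d[1],-d[2]])
    return -W[:3,:3].T@W[:3,3], W[:3,:3].T@d
def onz(K,W,uv,z):
    o,d=ray(K,W,uv); return o+d*(z-o[2])/d[2]
def proj(K,W,p):
    q=W[:3,:3]@np.array(p)+W[:3,3]; q=K@np.array([q[0],-q[1],-q[2]]); return q[:2]/q[2]
def tri(*vs):
    A=np.zeros((3,3));b=np.zeros(3);L=[]
    for K,W,uv in vs:
        o,d=ray(K,W,uv); d=d/np.linalg.norm(d); P=np.eye(3)-np.outer(d,d); A+=P;b+=P@o;L.append((P,o))
    x=np.linalg.solve(A,b); return x,[float(np.linalg.norm(P@(x-o))) for P,o in L]
E
python3 - <<'E'
from h import *
print(get_state())
import pickle
d={}
for n in("scene","top"):
    f,K,W,c=snap(n); d[n]=(f,K,W); cv2.imwrite(f"pics/{n}0.png",f); print(n,[k for k in c],K,W)
pickle.dump(d,open("v0.pkl","wb"))
E
```

```text
pics
{'time_s': 0.0, 'joints': array([ 8.56050650e+01,  2.05905228e+01,  6.33919188e-01, -2.02458387e-02,
       -7.01350473e+01, -1.65049380e+01]), 'qd': array([-0.00826706,  0.11203613,  0.00301795,  0.01566107, -0.03906324,
        0.02906053]), 'joint_torque': array([-6.50894999e-04, -5.82721961e+01,  2.93045551e+01,  6.99691460e+00,
        6.80463592e-03, -1.75280138e-04]), 'tcp_pos': array([0.24066858, 0.63011861, 0.22563369]), 'eef_rot': array([ 1.79906718e+02, -7.79219565e-03, -2.09067615e+01]), 'contact_force': array([0.93617907, 0.53869704, 0.77980685]), 'moment': array([0.00981643, 0.01070587, 0.03916319]), 'gripper_width': 0.08777718677983613}
scene ['frame', 'camera_matrix', 'world_to_cam'] [[497.3781562    0.         316.43517103]
 [  0.         497.3781562  199.35897264]
 [  0.           0.           1.        ]] [[-0.84325863  0.53717655  0.01887409  0.43204153]
 [-0.40573174 -0.65916321  0.63315529  0.14016385]
 [ 0.35255728  0.52625585  0.77379464 -1.57980409]
 [ 0.          0.          0.          1.        ]]
top ['frame', 'camera_matrix', 'world_to_cam'] [[367.70315802   0.         324.90697502]
 [  0.         367.70315802 204.9334806 ]
 [  0.           0.           1.        ]] [[ 0.01783073 -0.99981945 -0.00656806 -0.01536199]
 [ 0.98836997  0.01663356  0.15115599 -0.52687808]
 [-0.15101945 -0.0091869   0.9884881  -1.04740452]
 [ 0.          0.          0.          1.        ]]
```

View pics/scene0.png

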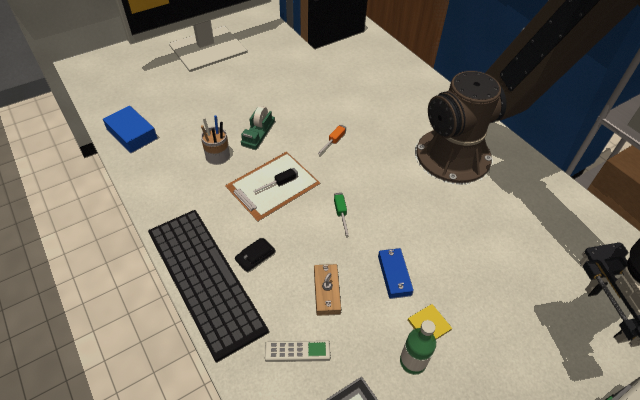

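View pics/top0.png

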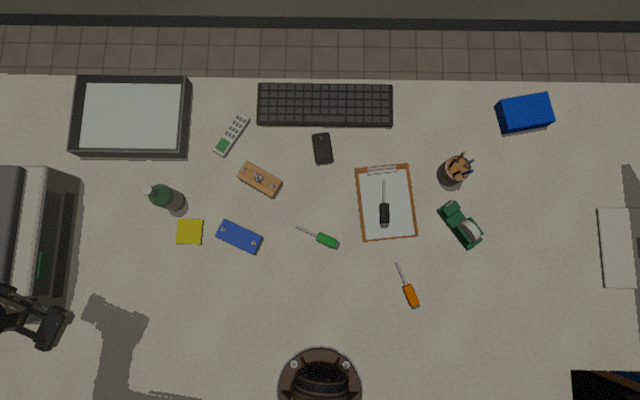

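The scene view shows the black screwdriver on the clipboard (286,177), the wooden block with its eye (327,283), and the green (341,205) and orange (338,132) drivers and blue block (395,273) as look-alikes. The top view shows the black handle at (384,213), tip up the image toward the clip, the wooden block at (260,180), and the blue block at (240,236). The black driver and wooden block fit the description.

```bash
python3 - <<'E'
from h import *
import pickle
d=pickle.load(open("v0.pkl","rb"))
def blob(n,win,lo,hi,hsv=True):
    f,K,W=d[n]; x0,y0,x1,y1=win
    s=f[y0:y1,x0:x1]; 
    m=cv2.inRange(cv2.cvtColor(s,cv2.COLOR_BGR2HSV),lo,hi)
    m=cv2.morphologyEx(m,cv2.MORPH_OPEN,np.ones((3,3)))
    c=max(cv2.findContours(m,0,2)[0],key=cv2.contourArea); r=cv2.minAreaRect(c)
    M=cv2.moments(m if False else c); return (M['m10']/M['m00']+x0,M['m01']/M['m00']+y0),(r[0][0]+x0,r[0][1]+y0),r[1],r[2],cv2.boxPoints(r)+[x0,y0]
H={}
for n,w in(("scene",(270,162,305,192)),("top",(370,195,398,235))):
    H[n]=blob(n,w,(0,0,0),(180,255,75)); print(n,H[n][:4])
print("handle",tri(*[(d[n][1],d[n][2],H[n][0]) for n in H]))
B={}
for n,w in(("scene",(305,255,350,320)),("top",(230,155,290,205))):
    B[n]=blob(n,w,(5,60,60),(25,255,255)); print(n,B[n][:4])
_,K,W=d["top"]
print("block top corners",[onz(K,W,p,.03).round(3) for p in B["top"][4]])
C=blob("top",(345,155,425,250),(5,90,40),(25,255,255)); print("clip",C[1:4],[onz(K,W,p,.004).round(3) for p in C[4]])
print("tip",onz(K,W,(384,180),.018),onz(K,W,(384,213),.02))
a,b=[cv2.resize(d[n][0][y0:y1,x0:x1],None,fx=5,fy=5,interpolation=2) for n,(x0,y0,x1,y1) in(("scene",(255,160,325,320-40)),("top",(230,155,300,215)))]
a=cv2.resize(d["scene"][0][255:325,290:360],(400,400),interpolation=2); b=cv2.resize(d["top"][0][155:215,230:290],(400,400),interpolation=2)
c=cv2.resize(d["scene"][0][150:220,225:325],(400,200),interpolation=2); e=cv2.resize(d["top"][0][160:245,350:420],(400,200),interpolation=2)
cv2.imwrite("pics/crop1.png",np.vstack([np.hstack([a,b]),np.hstack([c,e])]))
E
```

```text
scene ((285.39270568278204, 176.53774385072094), (285.68556785583496, 176.4175271987915), (10.864204406738281, 21.626873016357422), 66.03750610351562)
top ((384.0, 213.18259023354565), (384.0, 213.0), (20.0, 8.0), 90.0)
handle (array([ 0.50715618, -0.18282012,  0.02102365]), [0.0010345765914561952, 0.0010345765914561392])
scene ((326.82113469034215, 290.16977046340406), (326.92758560180664, 289.2689666748047), (51.381771087646484, 24.956859588623047), 86.633544921875)
top ((259.4093604404913, 179.01990681914444), (259.2150249481201, 178.9170970916748), (43.908756256103516, 20.37078285217285), 30.256441116333008)
block top corners [array([0.611, 0.267, 0.03 ]), array([0.666, 0.239, 0.03 ]), array([0.599, 0.121, 0.03 ]), array([0.545, 0.15 , 0.03 ])]
clip ((361.2909507751465, 218.52533721923828), (45.51533889770508, 3.158698320388794), 83.0887680053711) [array([ 0.562, -0.104,  0.004]), array([ 0.563, -0.113,  0.004]), array([ 0.425, -0.13 ,  0.004]), array([ 0.424, -0.121,  0.004])]
tip [ 0.61027714 -0.18463812  0.018     ] [ 0.50863373 -0.18368026  0.02      ]
```

View pics/crop1.png

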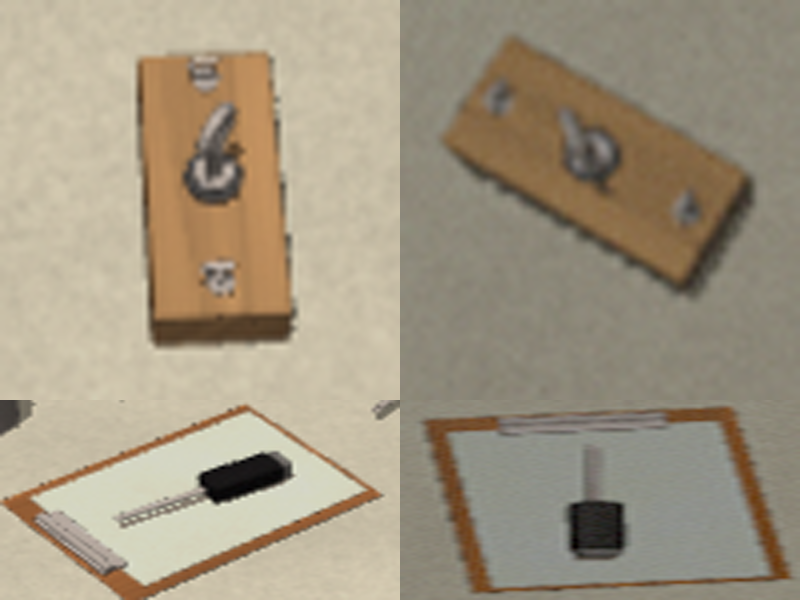

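The crops confirm it: wooden block with a big eye between two small hooks, and a black square-handled driver on the paper, its tip toward the clip. Next, the wrist camera mounting.

```bash
python3 - <<'E'
from h import *
f,K,W,c=snap("wrist"); print(c["tool_from_camera"],K)
E
```

```text
[[ 6.88846000e-04  9.68883824e-01  2.47514970e-01  6.56849011e-02]
 [ 9.99999269e-01 -4.21400193e-04 -1.13349776e-03  2.85263150e-04]
 [-9.93924792e-04  2.47515570e-01 -9.68883406e-01 -1.57583049e-01]
 [ 0.00000000e+00  0.00000000e+00  0.00000000e+00  1.00000000e+00]] [[357.1108669    0.         322.61811028]
 [  0.         357.1108669  204.79069873]
 [  0.           0.           1.        ]]
```

Emit:
move_arm(commands=[[26,-31,0,0,0,0,100],[26,-31,0,0,0,0,100],[26,-31,0,0,0,0,100],[26,-31,0,0,0,0,100],[26,-31,0,0,0,0,100],[26,-31,0,0,0,0,100],[26,-31,0,0,0,0,100],[26,-31,0,0,0,0,100],[26,-31,0,0,0,0,100],[26,-31,0,0,0,0,100],[26,-31,-10,0,0,0,100],[26,-31,-20,0,0,0,100],[26,-31,-20,0,0,0,100],[26,-31,-20,0,0,0,100],[0,0,0,0,0,0,100],[0,0,0,0,0,0,100]])

```text
time_s: 1.75
tcp_pos: [0.6049, 0.1952, 0.1554]
eef_rot: [179.9, 0.1, -21.0]
contact_force: [0.1, -0.6, 0.2]
gripper_width: 0.0877
```

```bash
python3 - <<'E'
from h import *
import pickle
f,K,W,c=snap("wrist"); s=get_state(); print(s["tcp_pos"],s["eef_rot"],s["joints"],s["time_s"])
pickle.dump((f,K,W),open("e1.pkl","wb")); 
for p in [(.605,.194,.07),(.605,.194,.03)]: print(proj(K,W,p))
cv2.imwrite("pics/eye1.png",f)
E
```

```text
[0.60488031 0.19629207 0.15629946] [ 1.79972321e+02  1.76933585e-02 -2.09501470e+01] [ 3.55332741e+01  1.98427671e+01 -9.94952209e+00  6.13091360e-04
 -6.02405573e+01  3.35162787e+01] 1.8
[323.11704297 208.8525963 ]
[322.91205465 196.06704681]
```

View pics/eye1.png

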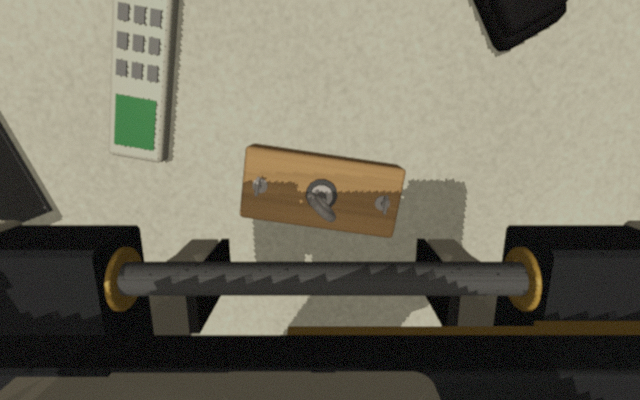

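The block is seen from above with its eye around (321,205), its loop running from upper left to lower right. I'll enlarge it.

```bash
python3 - <<'E'
from h import *
import pickle
f,K,W=pickle.load(open("e1.pkl","rb"))
x0,y0=285,170
c=cv2.resize(f[y0:y0+60,x0:x0+80],None,fx=10,fy=10,interpolation=cv2.INTER_CUBIC)
c=np.clip(c.astype(float)*1.5,0,255).astype(np.uint8)
for i in range(0,80,10): cv2.putText(c,str(x0+i),(i*10,10),0,.4,(255,255,255),1)
for i in range(0,60,10): cv2.putText(c,str(y0+i),(0,i*10+5),0,.4,(255,255,255),1)
cv2.imwrite("pics/eye1c.png",c)
E
```

```text
(no output)
```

View pics/eye1c.png

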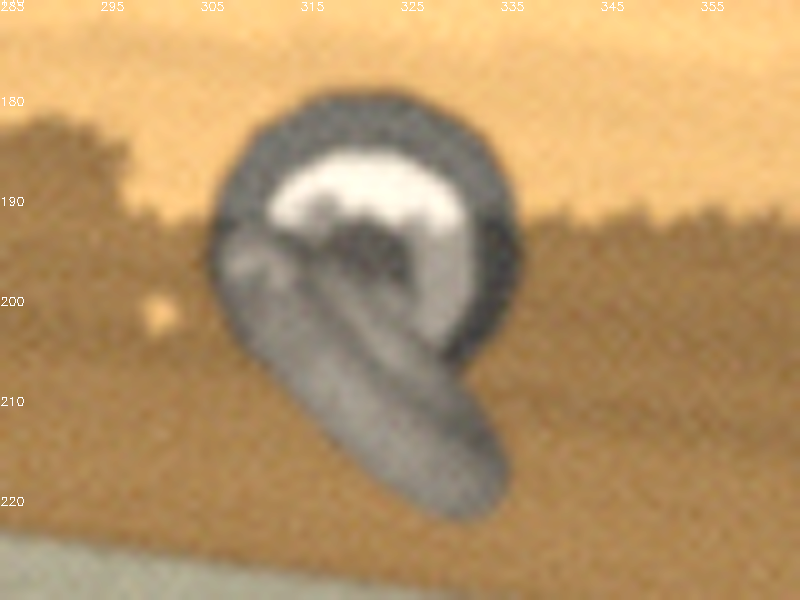

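The enlarged crop shows the insert centred at about (320.3,193.7). The ring runs from (306.5,192) to (334.5,222), at about 45° in the image, so its plane lies at about 24° in the world and the hole axis at about 114° or -66°.

```bash
python3 - <<'E'
from h import *
import pickle
f,K,W=pickle.load(open("e1.pkl","rb")); d=pickle.load(open("v0.pkl","rb"))
print("insert",onz(K,W,(320.3,193.7),.034),"loop",onz(K,W,(320.5,207.3),.071))
a,b=onz(K,W,(310,199.5),.071),onz(K,W,(331,216.5),.071); print(np.degrees(np.arctan2(*(b-a)[[1,0]])),np.linalg.norm(b-a))
_,Ks,Ws=d["scene"];_,Kt,Wt=d["top"]
s=(290+213/400*70,255+183/400*70); t=(230+(590-400)/400*60,155+153/400*60)
print("insert tri",tri((K,W,(320.3,193.7)),(Ks,Ws,s),(Kt,Wt,t)))
print("bottle",tri((Ks,Ws,(428,326)),(Kt,Wt,(150,190))))
E
```

```text
insert [0.6084313  0.19493739 0.034     ] loop [0.60696237 0.19521574 0.071     ]
-151.0052865641543 0.01919491452344368
insert tri (array([0.60729912, 0.19642953, 0.02753133]), [0.0009726120558836044, 0.0011654848620443559, 0.0009388533336154442])
bottle (array([0.53530592, 0.44868749, 0.1808706 ]), [0.002528723410746783, 0.002528723410746772])
```

Emit:
move_arm(commands=[[-6,-32,0,0,0,2,100],[-6,-32,0,0,0,2,100],[-8,-32,0,0,0,2,100],[-8,-32,0,0,0,2,100],[-8,-32,0,0,0,2,100],[-8,-32,0,0,0,2,100],[-8,-32,0,0,0,2,100],[-8,-32,0,0,0,2,100],[-8,-32,0,0,0,2,100],[-8,-32,0,0,0,1,100],[-8,-32,0,0,0,1,100],[-8,-25,0,0,0,1,100],[0,0,0,0,0,0,100],[0,0,0,0,0,0,100]])

```text
time_s: 3.2
tcp_pos: [0.5132, -0.18, 0.1575]
eef_rot: [-180.0, -0.1, 0.1]
contact_force: [0.8, -0.2, -0.2]
gripper_width: 0.0874
```

```bash
python3 - <<'E'
from h import *
import pickle
f,K,W,c=snap("wrist"); s=get_state(); print(s["tcp_pos"],s["eef_rot"],s["joints"],s["time_s"])
pickle.dump((f,K,W),open("d1.pkl","wb")); 
m=cv2.inRange(cv2.cvtColor(f,cv2.COLOR_BGR2HSV),(0,0,0),(180,255,75))
n,l,st,ce=cv2.connectedComponentsWithStats(m)
for i in range(1,n):
    if st[i,4]>300: print(st[i],ce[i])
p=proj(K,W,(.507,-.183,.018)); print(p); 
cv2.imwrite("pics/drv1.png",f)
E
```

```text
[ 0.51335236 -0.179596    0.1573293 ] [-1.79996385e+02 -9.00610569e-02  1.35834074e-01] [ 1.36669534e+00  1.14895887e+01 -2.15803438e+01 -2.00681836e-03
 -5.68399495e+01  8.87702379e+01] 3.25
[ 531    0  109   91 7239] [579.7575632   46.97610167]
[    0   146   640   254 83606] [330.79141449 317.69441188]
[ 312  163   34   82 2527] [328.4946577  203.03957262]
[325.69024545 200.36212622]
```

View pics/drv1.png

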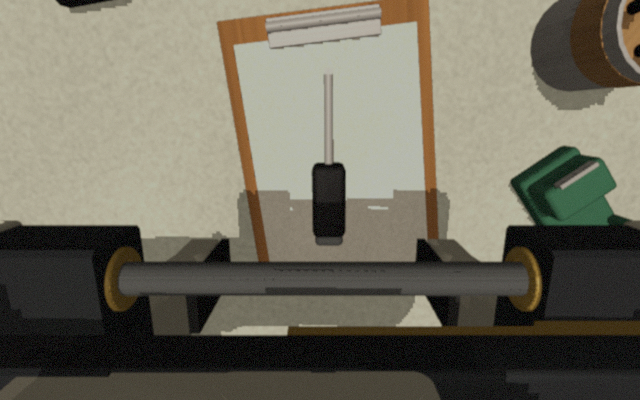

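The wrist view shows the black driver with its handle top face at x 313–345 and y 165–236, its shaft from (329,163) to (328,74), the clip at (323,27), and nothing near the sides of the handle.

```bash
python3 - <<'E'
from h import *
import pickle
f,K,W=pickle.load(open("d1.pkl","rb"));d=pickle.load(open("v0.pkl","rb"))
h=onz(K,W,(328.8,200.5),.032); a=onz(K,W,(328.2,75),.018);b=onz(K,W,(329.3,161),.018)
print(h,a,b,np.degrees(np.arctan2(*(a-b)[[1,0]])), "front/back",onz(K,W,(329,164),.032),onz(K,W,(329,237),.032))
_,Kt,Wt=d["top"];_,Ks,Ws=d["scene"]
print("tip tri",tri((K,W,(328,75)),(Ks,Ws,(225+118/4,150+(520-400)*.35))))
print("clipboard corners",[onz(K,W,p,.004).round(3) for p in [(219,22),(430,0)]],[onz(Kt,Wt,(350+(x-400)*70/400,160+(y-400)*85/200),.004).round(3) for x,y in((425,420),(733,407),(788,577),(475,592))])
E
```

```text
[ 0.51025977 -0.18539598  0.032     ] [ 0.60835211 -0.18451863  0.018     ] [ 0.5407155  -0.18585466  0.018     ] 1.13161959046302 front/back [ 0.54010988 -0.18535726  0.032     ] [ 0.4788249  -0.18577168  0.032     ]
tip tri (array([ 0.60932098, -0.18460589,  0.0108537 ]), [0.0002870148971758062, 0.00028701489717590983])
clipboard corners [array([ 0.649, -0.098,  0.004]), array([ 0.666, -0.264,  0.004])] [array([ 0.648, -0.095,  0.004]), array([ 0.669, -0.262,  0.004]), array([ 0.445, -0.288,  0.004]), array([ 0.423, -0.123,  0.004])]
```

Emit:
move_arm(commands=[[-5,-6,-20,0,0,0.5,100],[0,0,-35,0,0,0,100],[0,0,-35,0,0,0,100],[0,0,-30,0,0,0,100],[0,0,-20,0,0,0,100],[0,0,-8,0,0,0,100],[0,0,0,0,0,0,100],[0,0,0,0,0,0,0],[0,0,0,0,0,0,0],[0,0,0,0,0,0,0],[0,0,0,0,0,0,0],[0,0,0,0,0,0,0],[0,0,0,0,0,0,0],[0,0,0,0,0,0,0]], squeeze=60)

```text
time_s: 4.65
tcp_pos: [0.5078, -0.1865, 0.0086]
eef_rot: [180.0, -0.0, 0.6]
contact_force: [0.1, 0.7, 0.3]
gripper_width: 0.0373
```

Emit:
move_arm(commands=[[0,0,0,0,0,0,0],[0,0,0,0,0,0,0],[0,0,0,0,0,0,0],[0,0,0,0,0,0,0],[0,0,0,0,0,0,0],[0,0,10,0,0,0,0],[0,0,25,0,0,0,0],[0,0,35,0,0,0,0],[0,0,40,0,0,0,0],[0,0,30,0,0,0,0],[0,0,0,0,0,0,0],[0,0,0,0,0,0,0]])

```text
time_s: 5.85
tcp_pos: [0.5079, -0.1863, 0.1496]
eef_rot: [-180.0, -0.1, 0.6]
contact_force: [-0.8, -0.4, -1.5]
gripper_width: 0.0279
```

```bash
python3 - <<'E'
from h import *
f,K,W,c=snap("wrist"); s=get_state(); print(s["tcp_pos"],s["eef_rot"],s["gripper_width"],s["contact_force"])
cv2.imwrite("pics/held1.png",f[:330])
E
```

```text
[ 0.50723699 -0.1862874   0.14844143] [-1.79973556e+02  9.79345715e-03  5.80080551e-01] 0.02730499732317091 [-0.31296176  0.547165   -0.66749905]
```

View pics/held1.png

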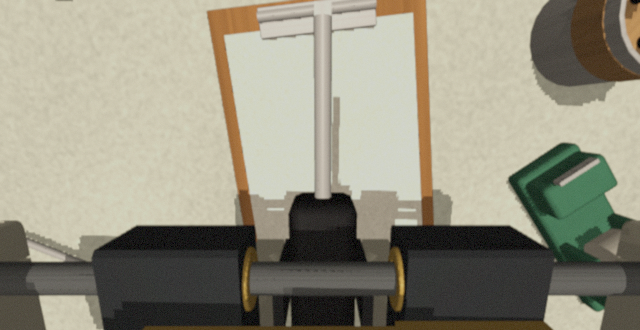

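The driver is held straight, its shaft running from (323,198) up to its tip near (322,3). I'll get its pose in the tool frame.

```bash
python3 - <<'E'
from h import *
f,K,W,c=snap("wrist"); s=get_state()
t=s["tcp_pos"]; z=t[2]+.0094
g=cv2.cvtColor(f,6); print(g[0:20:2,322], [g[r,305:342:2] for r in(40,150)])
for p in((322.5,2),(323,198)): print(onz(K,W,p,z)-t)
print(onz(K,W,(323,203),z+.010)-t,"handle front edge")
E
```

```text
[203 202 204 204 204 206 203 202 200 199] [array([210, 206, 209, 210, 186, 147, 170, 180, 194, 198, 180, 172, 147,
       155, 211, 209, 210, 207, 209], dtype=uint8), array([208, 208, 210, 209, 203, 146, 165, 178, 190, 194, 177, 166, 141,
       165, 150, 150, 150, 199, 209], dtype=uint8)]
[0.10649692 0.00094051 0.0094    ]
[ 3.08786936e-02 -8.49461398e-05  9.40000000e-03]
[ 3.11782485e-02 -6.89603653e-05  1.94000000e-02] handle front edge
```

Emit:
move_arm(commands=[[9.3,20.4,0,0,0,7.9,0],[9.3,20.4,0,0,0,7.9,0],[9.3,20.4,0,0,0,7.9,0],[9.3,20.4,0,0,0,7.9,0],[9.3,20.4,0,0,0,7.9,0],[9.3,20.4,0,0,0,7.9,0],[9.3,20.4,0,0,0,7.9,0],[9.3,20.4,-12,0,0,7.9,0],[9.3,20.4,-20,0,0,7.9,0],[9.3,20.4,-20,0,0,7.9,0],[9.3,20.4,-20,0,0,7.9,0],[9.3,20.4,-15,0,0,7.9,0],[0,0,0,0,0,0,0],[0,0,0,0,0,0,0],[0,0,0,0,0,0,0]])

```text
time_s: 7.45
tcp_pos: [0.619, 0.0578, 0.0611]
eef_rot: [-179.9, 0.0, 95.3]
contact_force: [0.1, -0.8, -1.3]
gripper_width: 0.0277
```

```bash
python3 - <<'E'
from h import *
f,K,W,c=snap("wrist"); s=get_state(); print(s["tcp_pos"],s["eef_rot"],s["joints"])
L=proj(K,W,(.607,.1955,.071)); print("loop predicted",L)
a=cv2.resize(f[0:210,190:450],(780,630)[::1],interpolation=2)[:300]
g,Ks,Ws,_=snap("scene"); print(proj(Ks,Ws,(.607,.1955,.071)))
u,v=map(int,proj(Ks,Ws,(.607,.16,.071)))
b=cv2.resize(g[v-30:v+30,u-78:u+78],(780,300),interpolation=2)
cv2.imwrite("pics/pre.png",np.vstack([a,b])); print(u-78,v-30)
E
```

```text
[0.61917188 0.05777291 0.06161936] [-1.79984812e+02  7.44734160e-03  9.53040872e+01] [ 2.32967503e+01  2.40826260e+01 -1.76144567e+01  3.20211251e-03
 -4.83196633e+01  1.62005206e+02]
loop predicted [326.86396568 -99.05222238]
[327.36351935 277.60171959]
241 236
```

View pics/pre.png

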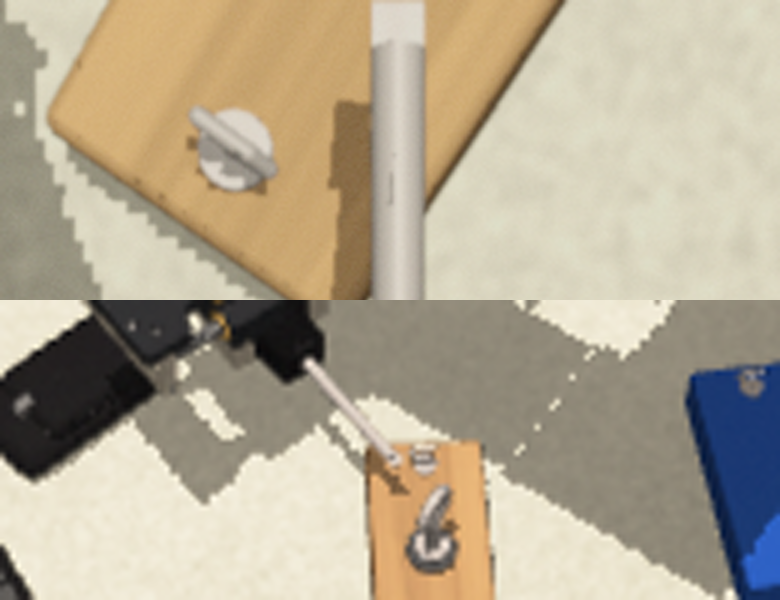

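In the scene view the tip is at (320,268) and the loop at (328,278). The shaft line extended passes within 1 mm of the loop centre, so I'll insert gently.

Emit:
move_arm(commands=[[1,0,0,0,0,0,0],[-0.7,8,0,0,0,0,0],[-0.7,8,0,0,0,0,0],[-0.7,8,0,0,0,0,0],[-0.5,5,0,0,0,0,0],[-0.5,5,0,0,0,0,0],[-0.5,5,0,0,0,0,0],[-0.5,5,0,0,0,0,0],[0,0,0,0,0,0,0],[0,0,0,0,0,0,0]])

```text
time_s: 8.55
tcp_pos: [0.6163, 0.1024, 0.0615]
eef_rot: [-180.0, 0.0, 95.4]
contact_force: [-0.3, -0.1, -0.9]
gripper_width: 0.0276
```

```bash
python3 - <<'E'
from h import *
s=get_state(); print(s["tcp_pos"],s["eef_rot"],s["contact_force"],s["moment"])
g,Ks,Ws,_=snap("scene"); t,Kt,Wt,_=snap("top")
u,v=map(int,proj(Ks,Ws,(.607,.18,.071))); a=g[v-25:v+25,u-25:u+25]
u2,v2=map(int,proj(Kt,Wt,(.607,.18,.071))); b=t[v2-25:v2+25,u2-25:u2+25]
cv2.imwrite("pics/ins.png",np.hstack([cv2.resize(x,(400,400),interpolation=2) for x in(a,b)])); print(u-25,v-25,u2-25,v2-25)
E
```

```text
[0.61627841 0.10243547 0.06153212] [-1.79994517e+02  2.81778119e-03  9.54107300e+01] [-0.3018835  -0.06418742 -0.91385354] [-0.12406898 -0.10774846  0.04220963]
298 247 236 150
```

View pics/ins.png

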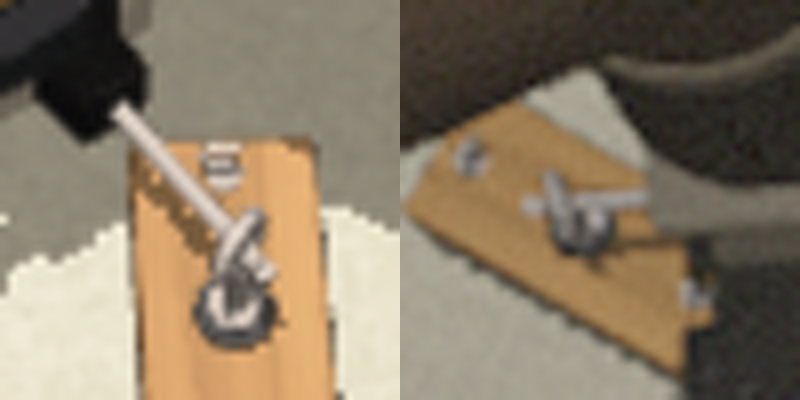

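Both views show the shaft through the loop with the tip out on the far side, and there's no contact force. I'll go 17 mm deeper, then work out the arc.

Emit:
move_arm(commands=[[-0.5,6,0,0,0,0,0],[-0.5,6,0,0,0,0,0],[-0.5,6,0,0,0,0,0],[0,0,0,0,0,0,0],[0,0,0,0,0,0,0],[0,0,0,0,0,0,0]])

```text
time_s: 9.25
tcp_pos: [0.6147, 0.1203, 0.0615]
eef_rot: [-180.0, 0.0, 95.4]
contact_force: [-0.3, 0.6, -0.6]
gripper_width: 0.0277
```

```bash
cat > st.py <<'E'
from h import *
C=np.array([.6073,.1955])
def rep():
    s=get_state(); p=s["tcp_pos"][:2]-C; F=s["contact_force"]; M=s["moment"]
    print("t",s["time_s"],s["tcp_pos"].round(4),"yaw",s["eef_rot"].round(1),"F",F.round(1),"M",M.round(2),"r",np.linalg.norm(p).round(4),"phi",np.degrees(np.arctan2(-p[1],-p[0])).round(1),"Tz",(p[0]*F[1]-p[1]*F[0]).round(2),"+",M[2].round(2),"j6",s["joints"][5].round(1))
    return s
def arc(a,step,n,r=75):
    for i in range(n):
        q=np.radians([a-i*step,a-(i+1)*step]); d=-r*(np.array([np.cos(q[1])-np.cos(q[0]),np.sin(q[1])-np.sin(q[0])])); print([*d.round(1),0,0,0,-step,0],end=",")
    print()
E
python3 -c "
from st import *
rep(); arc(95.4,6,19)"
```

```text
t 9.25 [0.6147 0.1203 0.0615] yaw [-180.     0.    95.4] F [-0.3  0.6 -0.6] M [-0.09 -0.14  0.02] r 0.0755 phi 95.7 Tz -0.02 + 0.02 j6 156.5
[np.float64(-7.8), np.float64(-0.3), 0, 0, 0, -6, 0],[np.float64(-7.8), np.float64(0.5), 0, 0, 0, -6, 0],[np.float64(-7.7), np.float64(1.3), 0, 0, 0, -6, 0],[np.float64(-7.6), np.float64(2.1), 0, 0, 0, -6, 0],[np.float64(-7.3), np.float64(2.9), 0, 0, 0, -6, 0],[np.float64(-7.0), np.float64(3.6), 0, 0, 0, -6, 0],[np.float64(-6.5), np.float64(4.3), 0, 0, 0, -6, 0],[np.float64(-6.0), np.float64(5.0), 0, 0, 0, -6, 0],[np.float64(-5.5), np.float64(5.6), 0, 0, 0, -6, 0],[np.float64(-4.9), np.float64(6.2), 0, 0, 0, -6, 0],[np.float64(-4.2), np.float64(6.6), 0, 0, 0, -6, 0],[np.float64(-3.5), np.float64(7.0), 0, 0, 0, -6, 0],[np.float64(-2.7), np.float64(7.4), 0, 0, 0, -6, 0],[np.float64(-2.0), np.float64(7.6), 0, 0, 0, -6, 0],[np.float64(-1.1), np.float64(7.8), 0, 0, 0, -6, 0],[np.float64(-0.3), np.float64(7.8), 0, 0, 0, -6, 0],[np.float64(0.5), np.float64(7.8), 0, 0, 0, -6, 0],[np.float64(1.3), np.float64(7.7), 0, 0, 0, -6, 0],[np.float64(2.1), np.float64(7.6), 0, 0, 0, -6, 0],
```

Emit:
move_arm(commands=[[-7.8,-0.3,0,0,0,-6,0],[-7.8,0.5,0,0,0,-6,0],[-7.7,1.3,0,0,0,-6,0],[-7.6,2.1,0,0,0,-6,0],[-7.3,2.9,0,0,0,-6,0],[-7.0,3.6,0,0,0,-6,0],[-6.5,4.3,0,0,0,-6,0],[-6.0,5.0,0,0,0,-6,0],[-5.5,5.6,0,0,0,-6,0],[0,0,0,0,0,0,0],[0,0,0,0,0,0,0]])

```text
time_s: 10.35
tcp_pos: [0.5516, 0.1449, 0.0616]
eef_rot: [180.0, 0.0, 41.6]
contact_force: [0.1, -2.0, -1.7]
gripper_width: 0.0272
```

```bash
python3 -c "
from st import *
rep()"
```

```text
t 10.35 [0.5516 0.1449 0.0616] yaw [180.    0.   41.6] F [ 0.1 -2.  -1.7] M [-0.65 -0.2  -0.08] r 0.0752 phi 42.2 Tz 0.12 + -0.08 j6 97.2
```

The tangential load is about 0.12 N m, so the eye is turning. Continuing.

Emit:
move_arm(commands=[[-4.9,6.2,0,0,0,-6,0],[-4.2,6.6,0,0,0,-6,0],[-3.5,7.0,0,0,0,-6,0],[-2.7,7.4,0,0,0,-6,0],[-2.0,7.6,0,0,0,-6,0],[0,0,0,0,0,0,0]])

```text
time_s: 10.95
tcp_pos: [0.5341, 0.1801, 0.0613]
eef_rot: [180.0, 0.1, 11.5]
contact_force: [0.8, -2.5, -3.0]
gripper_width: 0.0277
```

```bash
python3 -c "
from st import *
rep()"
```

```text
t 10.95 [0.5341 0.1801 0.0613] yaw [1.80e+02 1.00e-01 1.15e+01] F [ 0.8 -2.5 -3. ] M [-0.82 -0.18 -0.07] r 0.0748 phi 11.9 Tz 0.19 + -0.07 j6 62.9
```

Emit:
move_arm(commands=[[-1.1,7.8,0,0,0,-6,0],[-0.3,7.8,0,0,0,-6,0],[0,0,0,0,0,0,0]])

```text
time_s: 11.25
tcp_pos: [0.5326, 0.1956, 0.0612]
eef_rot: [180.0, 0.1, -0.4]
contact_force: [0.1, -1.5, -1.7]
gripper_width: 0.0277
```

```bash
python3 -c "
from st import *
rep();arc(-.6,4,14)" | sed 's/np.float64(\([-0-9.]*\))/\1/g'
```

```text
t 11.25 [0.5326 0.1956 0.0612] yaw [ 1.8e+02  1.0e-01 -4.0e-01] F [ 0.1 -1.5 -1.7] M [-0.5   0.17 -0.01] r 0.0747 phi -0.1 Tz 0.11 + -0.01 j6 49.7
[0.2, 5.2, 0, 0, 0, -4, 0],[0.6, 5.2, 0, 0, 0, -4, 0],[1.0, 5.1, 0, 0, 0, -4, 0],[1.3, 5.1, 0, 0, 0, -4, 0],[1.7, 5.0, 0, 0, 0, -4, 0],[2.0, 4.8, 0, 0, 0, -4, 0],[2.3, 4.7, 0, 0, 0, -4, 0],[2.7, 4.5, 0, 0, 0, -4, 0],[3.0, 4.3, 0, 0, 0, -4, 0],[3.3, 4.1, 0, 0, 0, -4, 0],[3.5, 3.9, 0, 0, 0, -4, 0],[3.8, 3.6, 0, 0, 0, -4, 0],[4.0, 3.3, 0, 0, 0, -4, 0],[4.3, 3.0, 0, 0, 0, -4, 0],
```

Emit:
move_arm(commands=[[0.2,5.2,0,0,0,-4,0],[0.6,5.2,0,0,0,-4,0],[1.0,5.1,0,0,0,-4,0],[0,0,0,0,0,0,0]])

```text
time_s: 11.65
tcp_pos: [0.5345, 0.2109, 0.0612]
eef_rot: [180.0, 0.0, -12.4]
contact_force: [-1.6, -0.1, -3.2]
gripper_width: 0.0276
```

```bash
python3 -c "
from st import *
rep()"
```

```text
t 11.65 [0.5345 0.2109 0.0612] yaw [180.    0.  -12.4] F [-1.6 -0.1 -3.2] M [0.03 0.55 0.1 ] r 0.0744 phi -12.0 Tz 0.03 + 0.1 j6 36.6
```

Emit:
move_arm(commands=[[1.3,5.1,0,0,0,-4,0],[1.7,5.0,0,0,0,-4,0],[0,0,0,0,0,0,0]])

```text
time_s: 11.95
tcp_pos: [0.5374, 0.221, 0.0612]
eef_rot: [180.0, 0.0, -20.4]
contact_force: [-1.3, 0.1, -4.4]
gripper_width: 0.0279
```

```bash
python3 -c "
from st import *
rep()"
```

```text
t 11.95 [0.5374 0.221  0.0612] yaw [180.    0.  -20.4] F [-1.3  0.1 -4.4] M [0.24 0.66 0.15] r 0.0744 phi -20.1 Tz 0.03 + 0.15 j6 28.0
```

Emit:
move_arm(commands=[[2.0,4.8,-1,0,0,-4,0],[2.3,4.7,-0.5,0,0,-4,0],[0,0,0,0,0,0,0]])

```text
time_s: 12.25
tcp_pos: [0.542, 0.2307, 0.0603]
eef_rot: [180.0, 0.0, -28.4]
contact_force: [-3.8, -0.2, 1.5]
gripper_width: 0.0272
```

```bash
python3 -c "
from st import *
rep()"
```

```text
t 12.25 [0.542  0.2307 0.0603] yaw [180.    0.  -28.4] F [-3.8 -0.2  1.5] M [0.05 1.13 0.02] r 0.0742 phi -28.3 Tz 0.15 + 0.02 j6 19.6
```

Emit:
move_arm(commands=[[2.7,4.5,0,0,0,-4,0],[3.0,4.3,0,0,0,-4,0],[0,0,0,0,0,0,0]])

```text
time_s: 12.55
tcp_pos: [0.5477, 0.2395, 0.0602]
eef_rot: [-180.0, 0.0, -36.4]
contact_force: [-3.7, 1.1, 1.3]
gripper_width: 0.0279
```

```bash
python3 -c "
from st import *
rep()"
```

```text
t 12.55 [0.5477 0.2395 0.0602] yaw [-180.     0.   -36.4] F [-3.7  1.1  1.3] M [ 0.37  1.24 -0.01] r 0.0741 phi -36.4 Tz 0.1 + -0.01 j6 11.3
```

Emit:
move_arm(commands=[[3.3,4.1,0,0,0,-4,0],[3.5,3.9,0,0,0,-4,0],[0,0,0,0,0,0,0]])

```text
time_s: 12.85
tcp_pos: [0.5545, 0.2475, 0.0601]
eef_rot: [180.0, 0.0, -44.4]
contact_force: [-4.5, 1.5, 2.0]
gripper_width: 0.0276
```

```bash
python3 -c "
from st import *
rep()"
```

```text
t 12.85 [0.5545 0.2475 0.0601] yaw [180.    0.  -44.4] F [-4.5  1.5  2. ] M [ 0.47  1.18 -0.01] r 0.0741 phi -44.6 Tz 0.16 + -0.01 j6 3.2
```

Emit:
move_arm(commands=[[3.8,3.6,0,0,0,-4,0],[0,0,0,0,0,0,0]])

```text
time_s: 13.05
tcp_pos: [0.5583, 0.2511, 0.0601]
eef_rot: [-180.0, 0.0, -48.4]
contact_force: [-4.3, 2.0, 1.0]
gripper_width: 0.0275
```

```bash
python3 -c "
from st import *
rep()"
```

```text
t 13.05 [0.5583 0.2511 0.0601] yaw [-180.     0.   -48.4] F [-4.3  2.   1. ] M [0.64 1.18 0.07] r 0.0741 phi -48.6 Tz 0.14 + 0.07 j6 -0.9
```

Emit:
move_arm(commands=[[4.0,3.3,0,0,0,-4,0],[0,0,0,0,0,0,0]])

```text
time_s: 13.25
tcp_pos: [0.5621, 0.2543, 0.06]
eef_rot: [180.0, -0.0, -52.4]
contact_force: [-4.8, 0.9, 1.7]
gripper_width: 0.0275
```

```bash
python3 -c "
from st import *
rep()"
```

```text
t 13.25 [0.5621 0.2543 0.06  ] yaw [180.   -0.  -52.4] F [-4.8  0.9  1.7] M [0.53 1.47 0.39] r 0.0742 phi -52.4 Tz 0.24 + 0.39 j6 -4.8
```

Emit:
move_arm(commands=[[4.3,3.0,0,0,0,-4,0],[0,0,0,0,0,0,0]])

```text
time_s: 13.45
tcp_pos: [0.5661, 0.2572, 0.06]
eef_rot: [179.9, -0.0, -56.3]
contact_force: [-6.5, 1.6, 2.1]
gripper_width: 0.0277
```

```bash
python3 -c "
from st import *
rep(); arc(-56.6,4,8)" | sed 's/np.float64(\([-0-9.]*\))/\1/g'
```

```text
t 13.45 [0.5661 0.2572 0.06  ] yaw [179.9  -0.  -56.3] F [-6.5  1.6  2.1] M [0.5  1.93 0.82] r 0.0742 phi -56.3 Tz 0.34 + 0.82 j6 -8.7
[4.5, 2.7, 0, 0, 0, -4, 0],[4.6, 2.4, 0, 0, 0, -4, 0],[4.8, 2.1, 0, 0, 0, -4, 0],[4.9, 1.7, 0, 0, 0, -4, 0],[5.0, 1.4, 0, 0, 0, -4, 0],[5.1, 1.0, 0, 0, 0, -4, 0],[5.2, 0.7, 0, 0, 0, -4, 0],[5.2, 0.3, 0, 0, 0, -4, 0],
```

Torque has climbed steeply, 0.2 → 0.6 → 1.1 N m over 8°, so this is the stop. I'll hold with a slight extra push.

Emit:
move_arm(commands=[[1.5,0.9,0,0,0,-1,0],[0,0,0,0,0,0,0],[0,0,0,0,0,0,0],[0,0,0,0,0,0,0],[0,0,0,0,0,0,0]])

```text
time_s: 13.95
tcp_pos: [0.567, 0.2578, 0.06]
eef_rot: [179.9, -0.0, -57.2]
contact_force: [-6.5, 1.8, 1.3]
gripper_width: 0.0275
```

```bash
python3 -c "
from st import *
rep(); s=get_state()
f,K,W,c=snap('wrist'); cv2.imwrite('pics/home.png',f[:330])" 
```

```text
t 13.95 [0.567  0.2578 0.06  ] yaw [179.9  -0.  -57.2] F [-6.5  1.8  1.3] M [0.49 2.29 0.86] r 0.0742 phi -57.1 Tz 0.33 + 0.86 j6 -9.6
```

View pics/home.png

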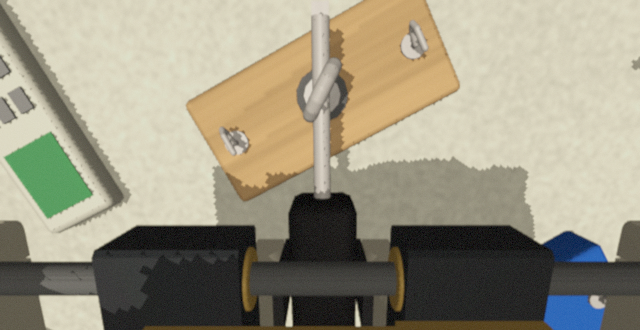

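The eye loop is at (321,90) with the shaft through it, and the torque held at about 1.2 N m. Next I'll swing back 40° inside the free play and withdraw along the shaft.

```bash
python3 -c "
from st import *
arc(-57.2,-8,5)" | sed 's/np.float64(\([-0-9.]*\))/\1/g'
```

```text
[-8.4, -6.3, 0, 0, 0, 8, 0],[-7.4, -7.4, 0, 0, 0, 8, 0],[-6.3, -8.3, 0, 0, 0, 8, 0],[-5.1, -9.1, 0, 0, 0, 8, 0],[-3.8, -9.8, 0, 0, 0, 8, 0],
```

Emit:
move_arm(commands=[[-4.2,-3.2,0,0,0,4,0],[-4.2,-3.2,0,0,0,4,0],[-7.4,-7.4,0,0,0,8,0],[-6.3,-8.3,0,0,0,8,0],[-5.1,-9.1,0,0,0,8,0],[-3.8,-9.8,0,0,0,8,0],[0,0,0,0,0,0,0],[0,0,0,0,0,0,0]])

```text
time_s: 14.8
tcp_pos: [0.5376, 0.2173, 0.0604]
eef_rot: [-180.0, -0.0, -17.7]
contact_force: [-0.0, -0.3, -0.6]
gripper_width: 0.0277
```

```bash
python3 -c "
from st import *
rep()"
```

```text
t 14.8 [0.5376 0.2173 0.0604] yaw [-180.    -0.   -17.7] F [-0.  -0.3 -0.6] M [-0.05 -0.08 -0.03] r 0.073 phi -17.4 Tz 0.02 + -0.03 j6 30.9
```

Emit:
move_arm(commands=[[-4.8,1.5,0,0,0,0,0],[-9.5,3,0,0,0,0,0],[-9.5,3,0,0,0,0,0],[-9.5,3,0,0,0,0,0],[-9.5,3,0,0,0,0,0],[-9.5,3,0,0,0,0,0],[-9.5,3,0,0,0,0,0],[0,0,10,0,0,0,0],[0,0,30,0,0,0,0],[0,0,40,0,0,0,0],[0,0,10,0,0,0,0],[0,0,0,0,0,0,0]])

```text
time_s: 16.0
tcp_pos: [0.4764, 0.2379, 0.1527]
eef_rot: [-179.7, -0.1, -17.6]
contact_force: [0.3, -0.0, -2.0]
gripper_width: 0.0276
```

```bash
python3 -c "
from st import *
s=rep(); print((np.array([.507,-.1863])-s['tcp_pos'][:2])*1000)
f,K,W,c=snap('wrist'); t=s['tcp_pos']; T=R.from_euler('xyz',s['eef_rot'],degrees=True).as_matrix()
g=cv2.cvtColor(f,6); 
cv2.imwrite('pics/out.png',f[:330])"
```

```text
t 16.0 [0.4764 0.2379 0.1527] yaw [-1.797e+02 -1.000e-01 -1.760e+01] F [ 0.3 -0.  -2. ] M [-0.    0.04  0.01] r 0.1376 phi -18.0 Tz -0.01 + 0.01 j6 24.7
[  30.5505098  -424.22583755]
```

View pics/out.png

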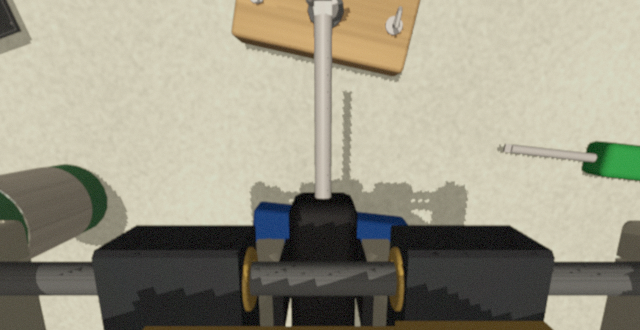

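The driver is out, straight in the grip and clear above the block. I'll carry it back to where it came from.

Emit:
move_arm(commands=[[2.2,-30.3,0,0,0,1.3,0],[2.2,-30.3,0,0,0,1.3,0],[2.2,-30.3,0,0,0,1.3,0],[2.2,-30.3,0,0,0,1.3,0],[2.2,-30.3,0,0,0,1.3,0],[2.2,-30.3,0,0,0,1.3,0],[2.2,-30.3,0,0,0,1.3,0],[2.2,-30.3,0,0,0,1.3,0],[2.2,-30.3,0,0,0,1.3,0],[2.2,-30.3,0,0,0,1.3,0],[2.2,-30.3,0,0,0,1.3,0],[2.2,-30.3,0,0,0,1.3,0],[2.2,-30.3,0,0,0,1.3,0],[2.2,-30.3,0,0,0,1.3,0],[0,0,-40,0,0,0,0],[0,0,-40,0,0,0,0],[0,0,-30,0,0,0,0],[0,0,-15,0,0,0,0],[0,0,-8,0,0,0,0],[0,0,0,0,0,0,0]])

```text
time_s: 18.05
tcp_pos: [0.5047, -0.1873, 0.0152]
eef_rot: [-180.0, 0.2, 0.6]
contact_force: [0.2, -0.7, -0.7]
gripper_width: 0.0276
```

Emit:
move_arm(commands=[[0,0,-3,0,0,0,0],[0,0,-2,0,0,0,0],[0,0,-1,0,0,0,0],[0,0,0,0,0,0,0],[0,0,0,0,0,0,0]])

```text
time_s: 18.55
tcp_pos: [0.5063, -0.1872, 0.0115]
eef_rot: [180.0, -0.0, 0.6]
contact_force: [-0.1, -0.9, -1.2]
gripper_width: 0.0276
```

Emit:
move_arm(commands=[[0,0,-1,0,0,0,0],[0,0,-1,0,0,0,0],[0,0,0,0,0,0,0],[0,0,0,0,0,0,0]])

```text
time_s: 18.95
tcp_pos: [0.5061, -0.1872, 0.009]
eef_rot: [-180.0, 0.0, 0.6]
contact_force: [0.7, 0.2, -1.2]
gripper_width: 0.0273
```

Emit:
move_arm(commands=[[0,0,-0.5,0,0,0,0],[0,0,0,0,0,0,0],[0,0,0,0,0,0,20],[0,0,0,0,0,0,40],[0,0,0,0,0,0,80],[0,0,0,0,0,0,80],[0,0,0,0,0,0,80],[0,0,0,0,0,0,80],[0,0,0,0,0,0,80],[0,0,0,0,0,0,80],[0,0,0,0,0,0,80],[0,0,0,0,0,0,80],[0,0,20,0,0,0,80],[0,0,40,0,0,0,80],[0,0,40,0,0,0,80],[0,0,40,0,0,0,80],[0,0,0,0,0,0,80],[0,0,0,0,0,0,80]])

```text
time_s: 20.75
tcp_pos: [0.5066, -0.1871, 0.1496]
eef_rot: [-180.0, -0.2, 0.6]
contact_force: [0.2, 0.2, -0.1]
gripper_width: 0.0699
```

```bash
python3 -c "
from st import *
s=rep(); f,K,W,c=snap('wrist'); g,Ks,Ws,_=snap('scene')
print(s['gripper_width'])
a=f[:300]; b=cv2.resize(g[150:330,220:400],(300,300),interpolation=2)
cv2.imwrite('pics/fin.png',np.hstack([a[:,100:560],b]))"
```

```text
t 20.75 [ 0.5066 -0.1871  0.1496] yaw [-180.    -0.2    0.6] F [ 0.2  0.2 -0.1] M [-0.    0.07  0.06] r 0.3957 phi 75.3 Tz 0.07 + 0.06 j6 90.1
0.06987951947477757
```

View pics/fin.png

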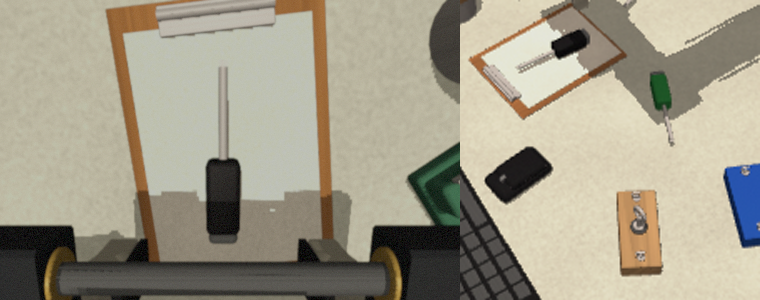

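The driver lies flat on the paper (handle at (223,197) in the left half), the gripper is clear of it, and nothing else looks moved. Handing in.

```bash
python3 -c "
from h import *
print(close_job())"
```

```text
the job is handed in; nothing more can be done
None
```

I screwed the eye in with the screwdriver, laid the screwdriver flat back on the clipboard, and handed the job in at about 21 s. `close_job()` gives no verdict.

- **Eye:** I slid the shaft through the loop and levered clockwise from a tool heading of 95° to -57°. For most of the turn it took about 0.1–0.2 N m. Over the last 8° it rose steeply to about 1.2 N m and held there for half a second, so I take it as hard home. The loop's direction in the picture agreed with a turn of about 1.9 rad.
- **Screwdriver:** I swung it back 40° within the free play, with almost no force on the eye, then drew it straight out. I set it down within a few millimetres of where it was picked up. The last pictures show it flat on the paper.
- **Surroundings:** The gripper is about 14 cm above the desk and clear of everything. Nothing else looks moved in the last pictures, which show only part of the desk.

**Checks that disagreed or weren't made:**
- The first two estimates of the loop's direction differed by about 5°, well within the loop's free play.
- My handle-centre estimates differed by about 10 mm. I used the handle's own outline, and the view of it in the grip agreed.
- Partway through the turn a vertical force of about 4 N appeared, so I lowered the tool 1.5 mm, after which it stayed at about 2 N or less.
- I didn't measure the eye's final height directly.
- I viewed 12 pictures, two over the budget of 10.

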